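# Put the spirit measures and the crocks away in two piles

## Robot

A 6-joint arm with a two-finger parallel gripper is mounted at the origin on the work surface. World frame = base frame: x ahead of the robot, y to its left, z up, the work surface at z = 0. Lengths are in m, angles in rad, forces in N, time in s.
With the tool pointing down it reaches from about 0.35 to 0.8 m from the base axis. Payload 7.3 kg.
Tool frame: the origin (TCP) lies midway between the tips of the shut fingers; the grasp point (between the pads) lies ctrl.grip_depth behind it (ctrl.grip_depth is the distance from the TCP to the grasp point, in m); z points along the fingers, x is the direction in which the jaws open and shut, and the axes are right-handed (so a half turn about z gives the same grasp; the last joint's range is limited). The gripper opens to 85 mm and grips with 20 to 120 N. Pads are 22 mm wide; open, the fingers measure 114 mm over their backs; the gripper's body (76 mm by 85 mm) begins 54 mm behind the grasp point. The pads swing forward as they close: fully open they stand 13 mm farther back than shut.
Start: joints at [-1.434, 0.342, 1.524, -0, 1.275, -0.146], TCP at [0.147, -0.504, 0.231] pointing down, gripper open.
Joint ranges: [-2.53, 2.53], [-0.77, 2.02], [0.04, 2.7], [-1, 4.14], [0.28, 2.66], [-3.11, 3.11]. Speed limits (rad/s): [2.57, 2.57, 3.14, 3.14, 3.14, 3.14].

## Interface

Orientations are given as a rotation vector (axis times angle).
In Python, from station import ctrl, inverse_kinematics, telemetry, snapshot gives the robot as it stands. Calls block until the motion is done:
- ctrl.movep(position, orientation): joint-space move of the TCP to a pose.
- ctrl.move_straight(position, attitude=None, max_speed=0.15, contact_N=None): straight line of the TCP; attitude=None keeps the orientation; max_speed is the mean speed in m/s. With contact_N (N) it stops when the force on the tool has changed by that much, and returns True; else False.
- ctrl.set_joints(angles): joint-space move.
- ctrl.gripper_to(opening, squeeze=None): finger opening in m; squeeze is the grip in N (None keeps the last); returns when the fingers have stopped.
- ctrl.sleep(seconds).
- inverse_kinematics(position, orientation): joint angles nearest the present ones, or None.
- telemetry.read_state(): the state.
- snapshot(name): name is "scene" or "top" or "wrist"; returns a dict with "image" (384x512x3 uint8, red, green, blue), "mtx" (3x3 intrinsics, pixels), "rvec" (rotation vector, rad) and "tvec" (3), from world to camera coordinates, as OpenCV has them. Camera axes: x right, y down, z forward; pixel columns grow to the right and rows downward; lengths in m; the calibration is good to about 2 mm. A picture is of the moment at which its call begins. There is no depth.
A pose or a line that the arm cannot do raises ctrl.PlanningError and nothing moves.
- ctrl.job_done(): hands the job in, once; it reports no verdict.
The state is a dict: "time": time; "joint_pos": joint angles; "qd": joint speeds; "effort": joint torques, N m; "tcp_pos": TCP position; "orientation": TCP orientation; "force": force on the tool from outside, world axes, zero at the start; "moment": the same for the moment, N m; "grip_width": finger opening in m.
Only numpy, scipy, OpenCV 4.12 (cv2) and the standard library are available. Lean on these libraries where they do the work, as an engineer would, in place of code of your own. Each camera call takes 0.05 s, during which the arm holds its last target.

## Task

First nest the three aluminium measures, mouth down as they are, in the middle of the round cork mat: the smallest, then the middle one over it, then the largest over both, each standing flat on the mat. Then stack the two stoneware crocks upright in the middle of the square tile, the wide one first and the narrow one centred on top of it. Let go of everything, and leave the can opener, bottle opener and corkscrew where they are.

Things in the scene. Friction and masses are not known exactly. Their poses are not given: they have to be found in the camera images.
- measure_s: thin-walled plain aluminium spirit measure (a straight round beaker), standing mouth down with its closed flat end up: 29 mm across the mouth and 26 mm across the closed top, 45 mm high, wall 2.5 mm, closed end 4 mm thick, so inside it is 24 mm across at the mouth (21 mm at the closed end) and 41 mm deep. About 30 g. Origin at the centre of the downward mouth; z up. The smallest of three.
- measure_m: thin-walled plain aluminium spirit measure (a straight round beaker), standing mouth down with its closed flat end up: 47 mm across the mouth and 44 mm across the closed top, 62 mm high, wall 2.5 mm, closed end 4 mm thick, so inside it is 42 mm across at the mouth (39 mm at the closed end) and 58 mm deep. About 60 g. Origin at the centre of the downward mouth; z up. The middle one of three.
- measure_l: thin-walled plain aluminium spirit measure (a straight round beaker), standing mouth down with its closed flat end up: 64 mm across the mouth and 61 mm across the closed top, 80 mm high, wall 2.5 mm, closed end 4 mm thick, so inside it is 59 mm across at the mouth (56 mm at the closed end) and 76 mm deep. About 110 g. Origin at the centre of the downward mouth; z up. The largest of three.
- crock_wide: squat oatmeal-coloured stoneware crock with a thin dark band and a flat, level lid, a solid cylinder 66 mm across and 44 mm high, about 280 g. Origin at the centre of its underside; z up.
- crock_narrow: narrower oatmeal-coloured stoneware crock, a solid cylinder 48 mm across and 48 mm high with a small 16 mm round knob on its fixed lid (knob top at 66 mm), about 180 g. Origin at the centre of its underside; z up.
- cork_mat: round cork mat, 120 mm across and 6 mm thick, fixed to the counter. Origin at the centre of its underside (on the counter).
- tile: square cream and white ceramic tile, 104 by 104 mm and 8 mm thick, fixed to the counter. Origin at the centre of its underside (on the counter).
- can_opener: avocado-green electric can opener, base about 130 by 120 mm, 220 mm high, standing at the left (+y) of the counter, loose, 1.6 kg. Not part of the job. Origin at the centre of its underside.
- bottle_opener: flat orange plastic bottle opener, about 110 by 38 mm and 10 mm high, lying loose at the far side of the counter. Not part of the job. Origin on the counter near its middle; x along it.
- corkscrew: corkscrew lying loose at the right (-y) of the counter: dark brown resin bar handle 90 mm long and 20 mm thick, with an 85 mm steel worm at right angles. Not part of the job. Origin on the counter under the middle of the handle; x along the worm, y along the handle.
Things that resemble listed ones, but are neither listed nor needed, are in the scene too. What is shaped like the measure_m but pink or yellow is not meant. Leave any red look-alike of the crock_narrow alone.

How it is judged:
By the outcome, as a careful person would: the job done as asked, in the order asked, and still so for the second after the job is handed in, with the robot touching nothing.
It also fails if it takes over 136 s, if anything falls off the work surface, if the arm or the gripper's body presses on something with over 40 N, if the wrist force passes 120 N, or if a joint passes its speed limit or range.

## Working session

There is one attempt and no reset: what is moved stays moved. The work goes in short steps, each a Python script; the robot and the scene stay as the last script left them, time stands still between calls to the robot, and variables do not carry over. Pictures are saved under pics/ and viewed, and the job is handed in when it is done.

```bash
ls; mkdir -p pics; python3 - <<'E'
from station import ctrl, telemetry, snapshot
import cv2
s=telemetry.read_state(); print(s['time'],s['tcp_pos'],s['orientation'],ctrl.grip_depth,s['force'])
for n in("scene","top","wrist"):
    d=snapshot(n); cv2.imwrite(f'pics/{n}0.png',cv2.cvtColor(d['image'],cv2.COLOR_RGB2BGR)); print(n,d['mtx'].tolist(),d['rvec'],d['tvec'])
E
```

```text
pics
0.0 [ 0.14646339 -0.50372891  0.23059334] [-2.51140316e+00  1.88557030e+00  1.73936815e-03] 0.0187 [ 0.32145619  0.59039503 -0.51015999]
scene [[480.32926832819624, 0.0, 260.9411116638324], [0.0, 480.32926832819624, 193.842279070797], [0.0, 0.0, 1.0]] [ 1.06935619  2.60479164 -0.81605675] [ 0.39608165 -0.32242488  1.85419544]
top [[354.197630068873, 0.0, 259.187654516985], [0.0, 354.197630068873, 187.89348064598965], [0.0, 0.0, 1.0]] [ 2.15096171 -2.16006926  0.15695215] [0.00729792 0.56639258 1.44927883]
wrist [[339.84677584400475, 0.0, 249.53088154753786], [0.0, 339.84677584400475, 196.39164158550534], [0.0, 0.0, 1.0]] [-2.29217067  1.72236071  0.28375303] [-0.52413848 -0.04156707  0.38078858]
```

View pics/scene0.png

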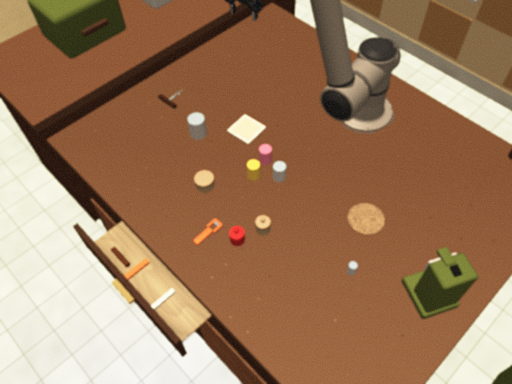

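View pics/top0.png

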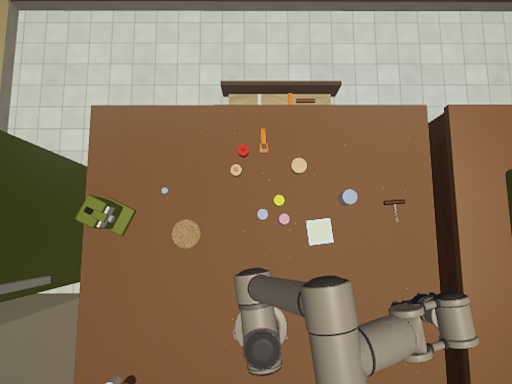

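View pics/wrist0.png

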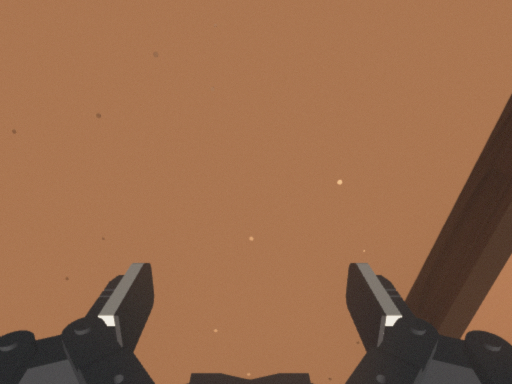

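The scene view and the top view both show everything. In the top image I read these positions:

| Item | Pixel |
|---|---|
| measure_s | ≈(165,190) |
| measure_m | ≈(262,214), with yellow (279,200) and pink (284,219) next to it |
| measure_l | ≈(349,197) |
| crock_wide | ≈(299,165) |
| crock_narrow | ≈(236,170), with the red one at (243,151) |
| cork_mat | ≈(186,234) |
| tile | ≈(320,231) |

The wrist view shows bare counter. Next I'll get coarse positions and work out the wrist camera geometry.

```bash
cat > h.py <<'E'
import numpy as np, cv2
from scipy.spatial.transform import Rotation as R
from station import ctrl, telemetry, snapshot, inverse_kinematics
def cam(d):
    Rm=cv2.Rodrigues(np.array(d['rvec'],float))[0]; t=np.array(d['tvec'],float).ravel(); return Rm,-Rm.T@t
def ray(d,uv):
    Rm,c=cam(d); v=Rm.T@np.linalg.inv(d['mtx'])@np.array([uv[0],uv[1],1.]); return c,v/np.linalg.norm(v)
def onplane(d,uv,z):
    c,v=ray(d,uv); return c+v*(z-c[2])/v[2]
def proj(d,P): return cv2.projectPoints(np.array(P,float).reshape(-1,3),np.array(d['rvec'],float),np.array(d['tvec'],float),d['mtx'],None)[0].reshape(-1,2)
def tri(obs):
    A=np.zeros((3,3));b=np.zeros(3);L=[]
    for d,uv in obs:
        c,v=ray(d,uv);M=np.eye(3)-np.outer(v,v);A+=M;b+=M@c;L.append((c,M))
    p=np.linalg.solve(A,b); return p,[float(np.linalg.norm(M@(p-c))) for c,M in L]
def save(d,name,k=1,crop=None):
    im=cv2.cvtColor(d['image'],cv2.COLOR_RGB2BGR)
    if crop: x0,y0,x1,y1=crop; im=im[y0:y1,x0:x1]
    cv2.imwrite('pics/'+name+'.png',cv2.resize(im,None,fx=k,fy=k,interpolation=cv2.INTER_CUBIC))
def down(yaw): # tool x axis at yaw in world, z down
    return (R.from_euler('z',yaw)*R.from_euler('x',np.pi)).as_rotvec()
E
python3 - <<'E'
from h import *
d=snapshot("top"); s=snapshot("scene")
save(d,'topz',4,(140,130,340,260)); save(s,'scenez',3,(150,90,400,285))
for n,uv,z in [('s',(165,190),.045),('m',(262,214),.062),('y',(279,200),.062),('p',(284,219),.062),('l',(349,197),.08),('cw',(299,165),.044),('cn',(236,170),.066),('red',(243,151),.06),('mat',(186,234),.006),('tile',(320,231),.008),('bo',(263,140),.01),('cs',(395,205),.01),('can',(106,215),.2)]: print(n,onplane(d,uv,z).round(3))
w=snapshot("wrist"); Rm,c=cam(w); st=telemetry.read_state(); T=R.from_rotvec(st['orientation']).as_matrix()
print(T.round(3)); print('cam in tool',T.T@(c-st['tcp_pos'])); print((T.T@Rm.T).round(3))
E
```

```text
s [0.558 0.398 0.045]
m [ 0.455 -0.006  0.062]
y [ 0.513 -0.076  0.062]
p [ 0.435 -0.096  0.062]
l [ 0.522 -0.361  0.08 ]
cw [ 0.663 -0.164  0.044]
cn [0.638 0.101 0.066]
red [0.72  0.072 0.06 ]
mat [0.376 0.314 0.006]
tile [ 0.386 -0.251  0.008]
bo [ 0.781 -0.013  0.01 ]
cs [ 0.495 -0.575  0.01 ]
can [0.446 0.572 0.2  ]
[[ 0.279 -0.96  -0.   ]
 [-0.96  -0.279  0.   ]
 [-0.    -0.    -1.   ]]
cam in tool [-0.00061142 -0.08225334 -0.14313445]
[[ 1.    -0.001  0.001]
 [ 0.001  0.947  0.321]
 [-0.001 -0.321  0.947]]
```

View pics/topz.png

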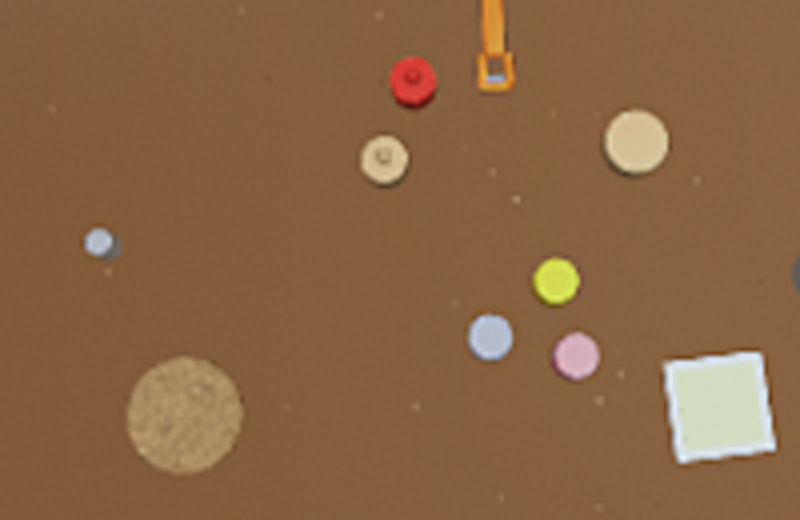

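View pics/scenez.png

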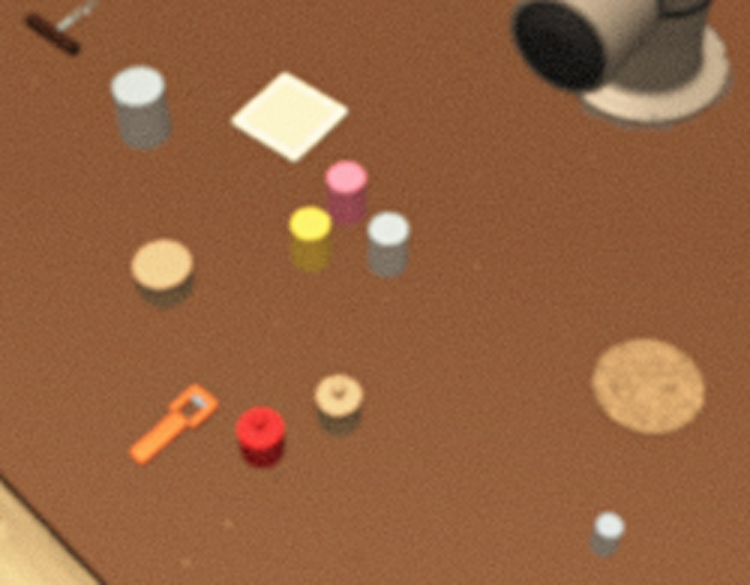

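```bash
cat >> h.py <<'E'
def blob(d,guess,r,col='grey',pts=False):
    """bright top face near guess (px): returns hull-centroid, area, contour"""
    im=d['image']; hsv=cv2.cvtColor(im,cv2.COLOR_RGB2HSV).astype(int); H,S,V=cv2.split(hsv.astype(np.int32))
    yy,xx=np.mgrid[:im.shape[0],:im.shape[1]]; win=(abs(xx-guess[0])<r)&(abs(yy-guess[1])<r)
    core=np.median(im[int(guess[1])-1:int(guess[1])+2,int(guess[0])-1:int(guess[0])+2].reshape(-1,3),0)
    bg=np.median(im[win & ((abs(xx-guess[0])>r-4)|(abs(yy-guess[1])>r-4))].reshape(-1,3),0)
    # project colour on the bg->core axis, take above half
    a=core-bg; q=((im-bg)@a)/(a@a); m=(win&(q>(0.5 if col!='top' else 0.65))).astype(np.uint8)
    cs,_=cv2.findContours(m,cv2.RETR_EXTERNAL,cv2.CHAIN_APPROX_NONE)
    c=max(cs,key=cv2.contourArea); hl=cv2.convexHull(c)
    f=np.zeros(m.shape,np.uint8); cv2.drawContours(f,[hl],-1,1,-1); 
    M=cv2.moments(f,True); return np.array([M['m10']/M['m00'],M['m01']/M['m00']]),M['m00'],hl[:,0]
E
python3 - <<'E'
from h import *
d=snapshot("top"); s=snapshot("scene"); 
O=[('s',(165,190),9,.045),('m',(262,214),10,.062),('y',(279,200),9,.062),('p',(284,219),9,.062),('l',(349,197),16,.08),('cw',(299,165),14,.044),('cn',(236,168),10,.048),('red',(243,153),9,.048),('mat',(186,234),24,.006),('tile',(320,231),24,.008)]
for n,uv,r,z in O:
    a,A,ha=blob(d,uv,r,'top'); P=onplane(d,a,z); g=proj(s,[P])[0]
    b,B,hb=blob(s,g,int(r*1.3)+3,'top'); p,e=tri([(d,a),(s,b)])
    dia=2*np.sqrt(A/np.pi)/354.2*(1.449-z)
    print(n,a.round(1),P.round(4),'dia',round(dia,3),'scene exp',g.round(1),'got',b.round(1),int(B),'tri',p.round(4),np.round(e,4))
E
```

```text
s [164.4 190.1] [0.5578 0.4    0.045 ] dia 0.025 scene exp [353.3 264.3] got [352.6 264.7] 53 tri [0.5586 0.3997 0.0432] [0.001 0.001]
m [262.3 213.8] [ 0.4562 -0.007   0.062 ] dia 0.043 scene exp [279.8 165.7] got [278.9 165.9] 110 tri [ 0.4573 -0.0082  0.0606] [0.0015 0.0015]
y [278.7 199.6] [ 0.5142 -0.0752  0.062 ] dia 0.041 scene exp [253.6 164. ] got [253. 164.] 115 tri [ 0.5149 -0.076   0.0617] [0.0011 0.0011]
p [283.7 218.4] [ 0.4371 -0.0945  0.062 ] dia 0.042 scene exp [265.7 148.6] got [264.9 148.5] 102 tri [ 0.4379 -0.0955  0.0619] [0.0014 0.0014]
l [349.7 196.2] [ 0.5251 -0.3639  0.08  ] dia 0.058 scene exp [195.9 118.1] got [195.5 118.5] 160 tri [ 0.5259 -0.3651  0.0774] [0.0007 0.0007]
cw [298.8 164.9] [ 0.6632 -0.1631  0.044 ] dia 0.061 scene exp [204.1 177.4] got [203.4 177.6] 239 tri [ 0.6642 -0.1641  0.0426] [0.0011 0.0011]
cn [235.5 169.2] [0.6445 0.104  0.048 ] dia 0.046 scene exp [263.2 221.3] got [262.3 221.2] 176 tri [0.6455 0.1028 0.0479] [0.0015 0.0015]
red [242.8 149.6] [0.7291 0.0735 0.048 ] dia 0.044 scene exp [237.1 231.7] got [236.2 232.5] 178 tri [0.7309 0.0727 0.044 ] [0.0013 0.0013]
mat [185.5 233.4] [0.3787 0.3157 0.006 ] dia 0.116 scene exp [366.6 218. ] got [365.7 218.4] 845 tri [0.3796 0.315  0.0037] [0.0014 0.0014]
tile [319.3 231.4] [ 0.3842 -0.2485  0.008 ] dia 0.118 scene exp [247.  127.8] got [246.2 128.3] 627 tri [ 0.3851 -0.2503  0.0038] [0.0013 0.0013]
```

Top and scene rays cross within 1.5 mm. Triangulated heights come out at s 43, m 61, l 77, wide 43, narrow 48, mat 4 and tile 4 mm, which fits the given sizes. I'll hover the wrist camera over the small measure to refine its position.

```bash
cat >> h.py <<'E'
def rep():
    s=telemetry.read_state(); print('t',round(s['time'],2),'tcp',s['tcp_pos'].round(4),'F',np.round(s['force'],1),'w',round(s['grip_width'],4)); return s
def look(xy,z,name,r,thr='top',guess=None):
    w=snapshot("wrist"); g=proj(w,[[xy[0],xy[1],z]])[0]; g=g if guess is None else guess
    a,A,h=blob(w,g,r,thr); P=onplane(w,a,z); Rm,c=cam(w)
    edge=np.array([onplane(w,p,z) for p in h]); (cx,cy),rr=cv2.minEnclosingCircle(edge[:,:2].astype(np.float32)*1000)
    print(name,'px',a.round(1),'P',P.round(4),'circ centre',round(cx,1),round(cy,1),'dia',round(2*rr,1)); 
    cv2.polylines(w['image'],[h.reshape(-1,1,2)],True,(255,0,255)); save(w,name,1.5); return P,w,a
def az(p): return np.arctan2(p[1],p[0])
S=np.array([.5586,.3997]);M=np.array([.4573,-.0082]);L=np.array([.5259,-.3651]);CW=np.array([.6642,-.1641]);CN=np.array([.6455,.1028]);MAT=np.array([.3796,.315]);TILE=np.array([.3851,-.2503])
E
python3 - <<'E'
from h import *
o=down(az(S)+np.pi/2); print(inverse_kinematics([*S,.15],o)); 
ctrl.movep([*S,.17],o); rep(); look(S,.045,'w_s',40)
E
```

```text
[ 5.09619366e-01  7.06275893e-01  1.13011727e+00 -4.44089210e-16
  1.30519949e+00 -1.68225573e+00]
t 3.87 tcp [0.5592 0.3989 0.1701] F [-0.2 -0.5  0.4] w 0.0853
w_s px [249.9 187.3] P [0.5589 0.3994 0.045 ] circ centre 559.1 399.6 dia 25.5
```

View pics/w_s.png

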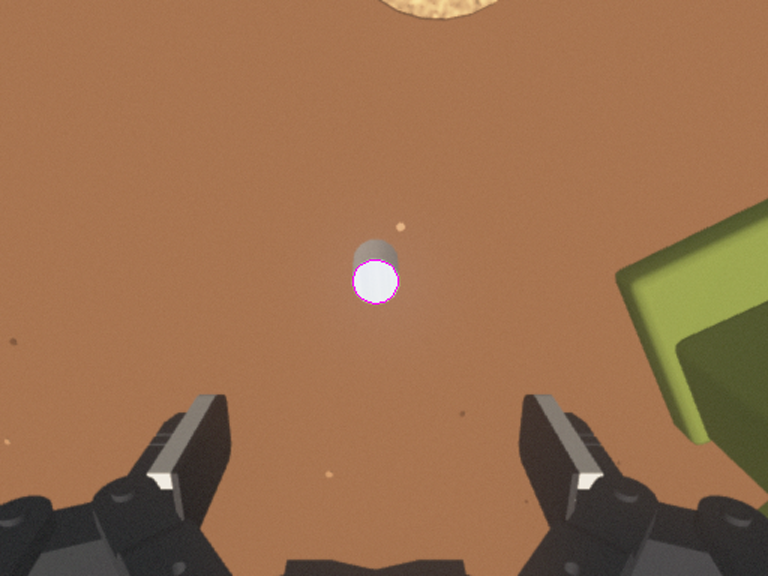

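The wrist view shows the small measure's top at (250,187), diameter 25.5 mm and at (0.559, 0.399), which agrees with the triangulation to 0.5 mm. The can opener base is well clear on the right, so I'll pick it up.

```bash
cat >> h.py <<'E'
def pick(xy,z,opening,squeeze,lift=.2,fast=.2):
    ctrl.gripper_to(opening)
    ctrl.move_straight([*xy,z],max_speed=fast); rep()
    ctrl.gripper_to(0.0,squeeze); rep()
    ctrl.move_straight([xy[0],xy[1],lift],max_speed=fast); return rep()
def place(xy,z,yaw,above=.12,opening=.05,snapz=None):
    ctrl.movep([*xy,z+above],down(yaw)); rep()
    ctrl.move_straight([*xy,z+.012],max_speed=.15)
    h=ctrl.move_straight([*xy,z-.003],max_speed=.03,contact_N=4); print('contact',h); rep()
E
python3 - <<'E'
from h import *
xy=np.array([.559,.3995])
pick(xy,.012,.05,25)
y=az(MAT)+np.pi/2
ctrl.movep([*MAT,.2],down(y)); rep()
w=snapshot("wrist"); save(w,'w_mat',1.5); save(snapshot("scene"),'sc1',2,(200,50,456,300))
E
```

```text
t 5.3 tcp [0.5599 0.4    0.0135] F [ 0.5 -0.4  1. ] w 0.0497
t 5.62 tcp [0.5599 0.4    0.0139] F [ 0.2 -1.   5.8] w 0.027
t 6.71 tcp [0.5583 0.3991 0.1984] F [ 0.4 -0.7 -0.9] w 0.0273
t 7.52 tcp [0.3806 0.3155 0.2001] F [ 0.3  0.7 -0.3] w 0.0274
```

View pics/w_mat.png

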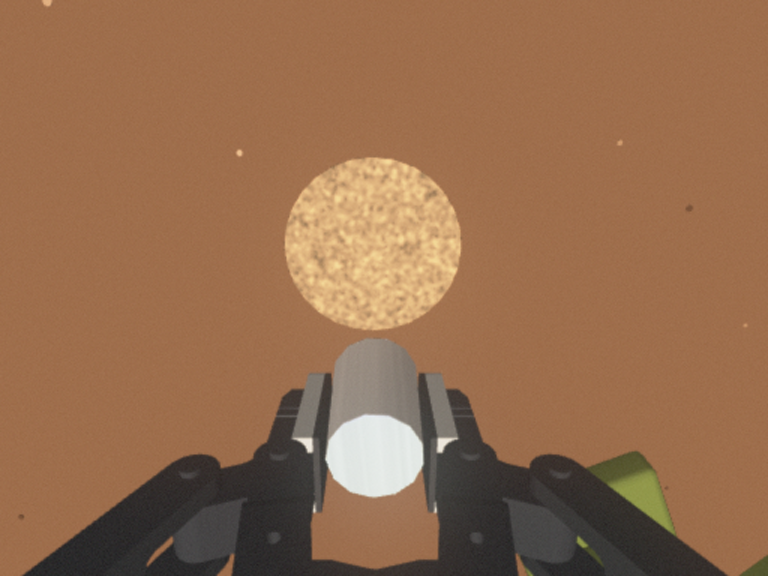

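The measure is held centred in the jaws at px ≈(250,304), width 27.3 mm. The mat is fully visible at ≈(249,162). I'll measure the mat centre here and then place.

```bash
python3 - <<'E'
from h import *
P,w,a=look(MAT,.006,'w_mat2',64,'half')
# second viewpoint for mat height: coarse static top view
d=snapshot("top"); b,_,_=blob(d,(186,233),24,'half'); print('tri',[x for x in tri([(w,a),(d,b)])])
E
```

```text
w_mat2 px [248.3 161.8] P [0.3776 0.3114 0.006 ] circ centre 380.2 313.5 dia 119.8
tri [array([ 0.37805204,  0.30890745, -0.00244923]), [0.003775217562573362, 0.0037752175625734474]]
```

View pics/w_mat2.png

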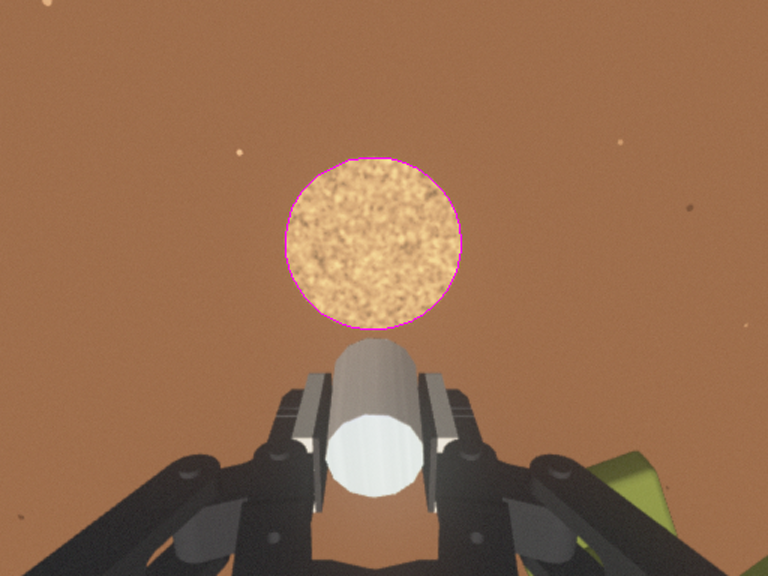

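The wrist circle fit gives diameter 119.8 mm (120 expected) and centre (0.380, 0.3135). The raw centroid is biased by perspective because the camera is tilted, so I'll use the circle centre. Contact will confirm the height.

```bash
sed -i 's/^S=/MATC=np.array([.380,.314])\nS=/' h.py; python3 - <<'E'
from h import *
y=az(MATC)+np.pi/2
place(MATC,.019,y,above=.1)
ctrl.gripper_to(.05); rep()
s=telemetry.read_state()
ctrl.move_straight([*MATC,.2],max_speed=.25); rep()
P,w,a=look(MATC,.051,'w_s2',35,'top')
d=snapshot("top"); g=proj(d,[[*MATC,.051]])[0]; b,A,_=blob(d,g,8,'top'); print(tri([(w,a),(d,b)]))
E
```

```text
t 8.13 tcp [0.3804 0.3141 0.1189] F [-0.2  1.1  1.2] w 0.0275
contact True
t 9.29 tcp [0.3803 0.3143 0.0198] F [-0.7 -0.1  3.4] w 0.0269
t 9.64 tcp [0.3799 0.3139 0.0193] F [ 0.  -0.6 -0.4] w 0.05
t 10.52 tcp [0.3793 0.3136 0.1988] F [-0.8 -0.2 -0.1] w 0.0502
w_s2 px [249.2 180. ] P [0.3794 0.3137 0.051 ] circ centre 379.5 313.7 dia 25.2
(array([0.37786104, 0.31311206, 0.0586094 ]), [0.0008049879313333902, 0.0008049879313332943])
```

View pics/w_s2.png

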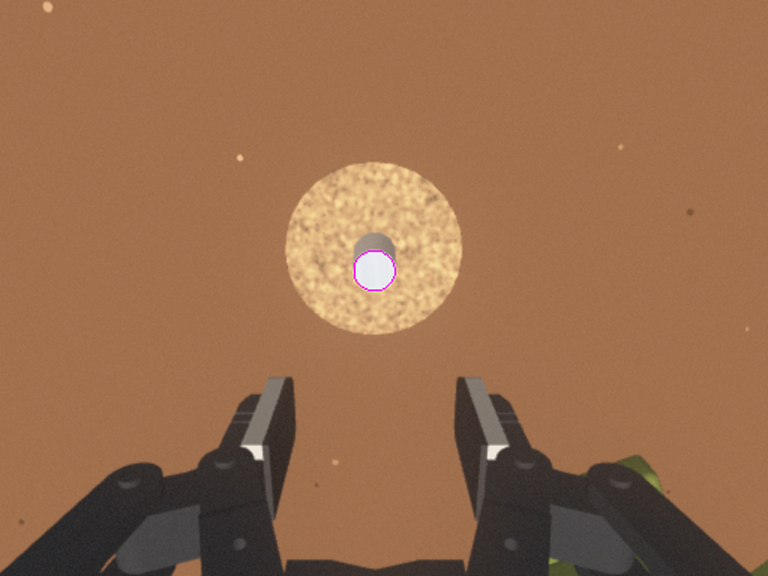

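The small measure stands flat at (0.3795, 0.3137), centred on the mat at px ≈(249,180). Contact came at 6 mm above the counter, so the mat height is confirmed. Next is the middle measure.

```bash
python3 - <<'E'
from h import *
ctrl.movep([*M,.2],down(.24)); rep()
P,w,a=look(M,.062,'w_m',45)
d=snapshot("top"); b,A,_=blob(d,(262,214),10,'top'); print(tri([(w,a),(d,b)]))
E
```

```text
t 11.88 tcp [ 0.4572 -0.0076  0.1997] F [ 0.2  1.1 -0.9] w 0.0498
w_m px [250.1 183.5] P [ 0.4573 -0.0082  0.062 ] circ centre 457.4 -8.7 dia 43.5
(array([ 0.44603895, -0.00268199,  0.08350166]), [0.009669275756775573, 0.009669275756775581])
```

View pics/w_m.png

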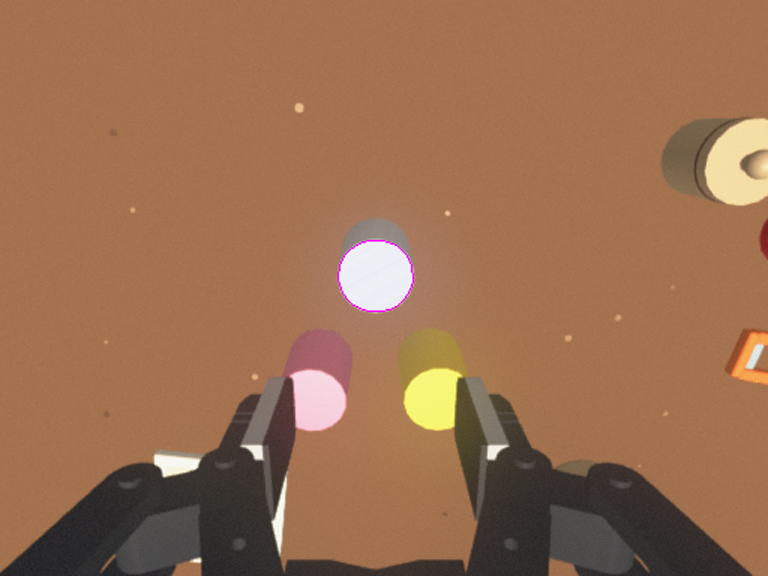

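The grey middle measure's top is at (250,183), diameter 43.5 mm, matching the earlier (0.457, −0.008). The pink and yellow look-alikes are 45 mm clear of the finger line. The top-view cross-check just now is void because the arm was over the object. I'll pick it up and place it.

```bash
python3 - <<'E'
from h import *
xy=np.array([.4573,-.0085])
pick(xy,.024,.064,25,lift=.2)
c=np.array([.3797,.3138]); y=az(c)+np.pi/2
ctrl.movep([*c,.24],down(y)); rep()
w=snapshot("wrist"); save(w,'w_m2',1.5)
save(snapshot("scene"),'sc2',3,(300,100,450,280))
E
```

```text
t 13.3 tcp [ 0.4579 -0.0086  0.0247] F [ 0.7 -0.2  0.4] w 0.0643
t 13.61 tcp [ 0.458  -0.0086  0.0253] F [-1.2 -0.5  6. ] w 0.0444
t 14.64 tcp [ 0.4566 -0.0084  0.1992] F [-0.8 -0.3 -0.6] w 0.0441
t 15.91 tcp [0.3799 0.3132 0.2394] F [ 0.1 -0.4 -1. ] w 0.0444
```

View pics/w_m2.png

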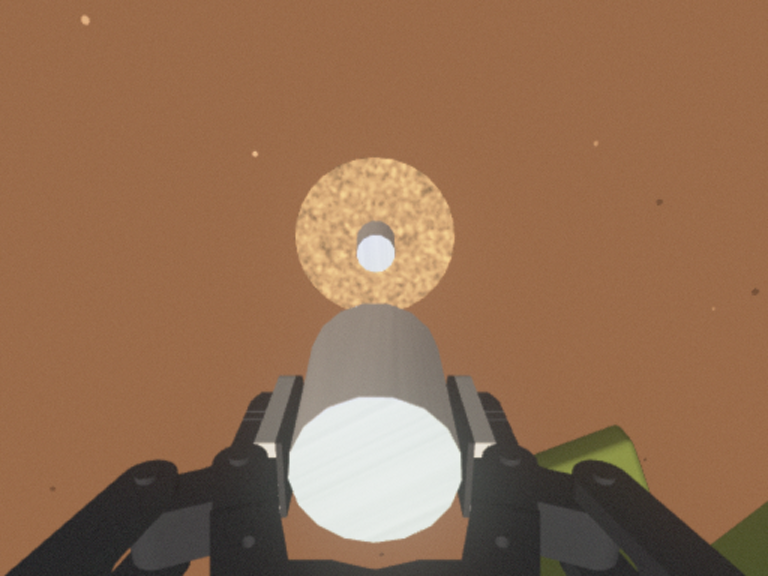

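View pics/sc2.png

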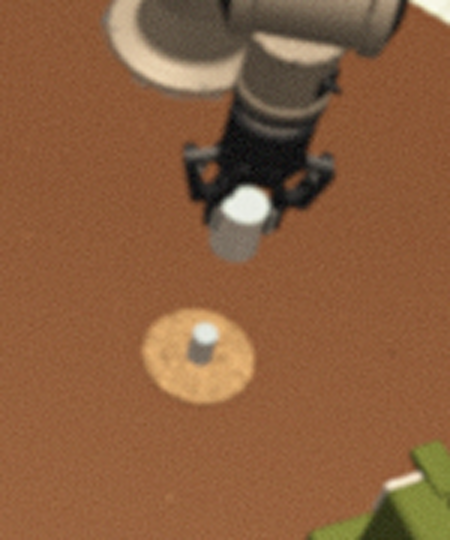

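The middle measure is held level, with its top centre at ≈(250,313), and the small one sits on the mat below it. I'll lower it with contact watch all the way.

```bash
cat >> h.py <<'E'
def lower(xy,ztop,zend,contact=6,last=.012):
    # watched descent; returns True when contact in last stretch
    ctrl.move_straight([*xy,ztop],max_speed=.2)
    if ctrl.move_straight([*xy,zend+last],max_speed=.08,contact_N=contact): print('EARLY CONTACT'); rep(); return False
    h=ctrl.move_straight([*xy,zend-.003],max_speed=.025,contact_N=4); print('contact',h); rep(); return True
E
python3 - <<'E'
from h import *
w=snapshot("wrist"); a,A,h=blob(w,(250,313),75,'top')
e=np.array([onplane(w,p,.2764)[:2] for p in h]).astype(np.float32)*1000; print('held top',cv2.minEnclosingCircle(e)); rep()
c=np.array([.3797,.3138])
if lower(c,.11,.031):
    ctrl.gripper_to(.064); rep()
    ctrl.move_straight([*c,.2],max_speed=.25); rep()
    P,w,a=look(c,.068,'w_m3',45,'top')
    m=snapshot("scene"); g=proj(m,[[*c,.068]])[0]; b,A,_=blob(m,g,14,'top'); print(tri([(w,a),(m,b)])); save(m,'sc3',3,(300,150,450,280))
E
```

```text
held top ((379.8859558105469, 313.35308837890625), 21.870773315429688)
t 16.06 tcp [0.3802 0.3129 0.2397] F [ 0.7  0.  -0.6] w 0.0441
contact True
t 18.33 tcp [0.3797 0.3138 0.0313] F [-0.2  0.5  6. ] w 0.0444
t 18.67 tcp [0.3792 0.3135 0.0308] F [ 0.7 -0.6  0.2] w 0.0639
t 19.49 tcp [0.379  0.3134 0.1988] F [-0.1 -0.4 -0.9] w 0.0639
w_m3 px [249.1 185.8] P [0.3792 0.3135 0.068 ] circ centre 379.5 313.8 dia 43.3
(array([0.37969274, 0.31385676, 0.06605076]), [6.986805511396826e-05, 6.986805511387321e-05])
```

View pics/w_m3.png

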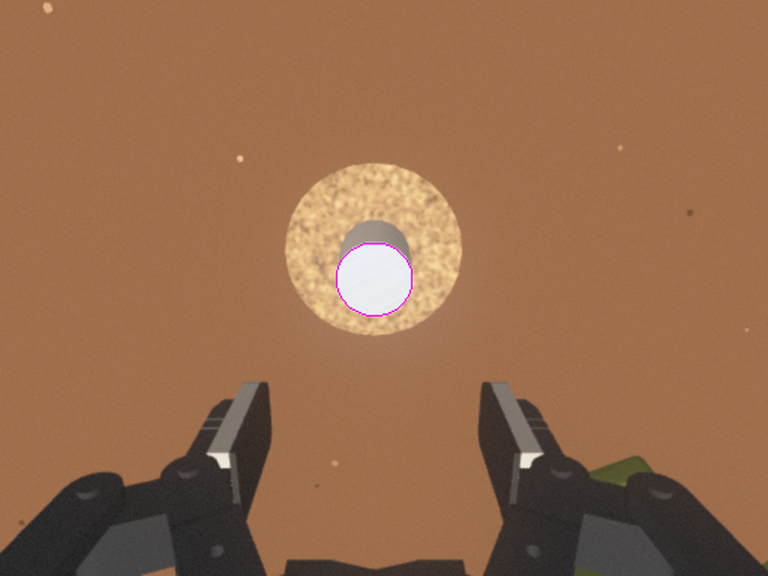

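The middle measure is down over the small one: top at 66–68 mm, centre (0.3795, 0.3138). Next is the large measure.

```bash
python3 - <<'E'
from h import *
ctrl.gripper_to(.085)
ctrl.movep([*L,.22],down(az(L))); rep()
P,w,a=look(L,.08,'w_l',60)
m=snapshot("scene"); b,A,_=blob(m,(195.5,118.5),23,'top'); print(tri([(w,a),(m,b)]))
E
```

```text
t 22.41 tcp [ 0.5264 -0.3642  0.2201] F [ 0.2  0.7 -0.5] w 0.085
w_l px [250.3 181.9] P [ 0.5265 -0.3645  0.08  ] circ centre 525.9 -365.2 dia 60.4
(array([ 0.52635816, -0.36504323,  0.0781175 ]), [0.0002354963969947714, 0.00023549639699459412])
```

View pics/w_l.png

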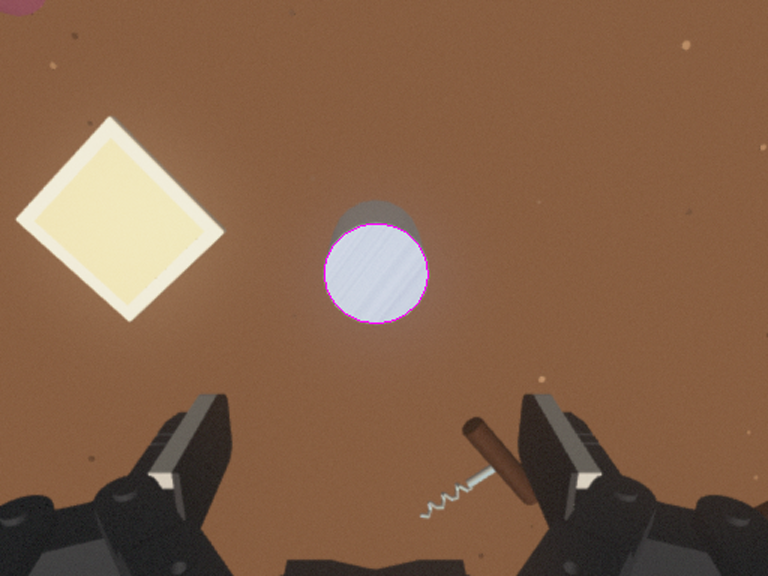

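The large measure's top is at (250,182), diameter 60.4 mm, at (0.526, −0.365), with height triangulated at 78 mm. The corkscrew is clear. The tile is also visible here, with corners near (73,78), (149,155), (86,214) and (11,146), so I'll compute its centre too.

```bash
python3 - <<'E'
from h import *
w=snapshot("wrist"); im=w['image'].astype(int)
m=((im.sum(2)>480)).astype(np.uint8); m[:,160:]=0; m[230:]=0
cs,_=cv2.findContours(m,cv2.RETR_EXTERNAL,cv2.CHAIN_APPROX_NONE); c=max(cs,key=cv2.contourArea)
e=np.array([onplane(w,p,.008)[:2] for p in cv2.convexHull(c)[:,0]]).astype(np.float32)*1000
print('tile',cv2.minAreaRect(e),cv2.contourArea(e))
xy=np.array([.5261,-.3649])
pick(xy,.030,.085,25,lift=.25)
c=np.array([.3797,.3138]); ctrl.movep([*c,.26],down(az(c)+np.pi/2)); rep()
w=snapshot("wrist"); save(w,'w_l2',1.5); save(snapshot("scene"),'sc4',3,(300,80,450,280))
E
```

```text
tile ((386.798828125, -250.73275756835938), (104.10482025146484, 103.6754379272461), 6.710353851318359) 10740.750226838049
t 23.88 tcp [ 0.5268 -0.3655  0.0313] F [-1.  -0.4  0.8] w 0.0854
t 24.22 tcp [ 0.5266 -0.3654  0.0317] F [-1.3  1.4  5.9] w 0.0625
t 25.47 tcp [ 0.5256 -0.3645  0.2486] F [ 0.2 -0.1 -0.8] w 0.0624
t 27.93 tcp [0.3802 0.3134 0.2599] F [ 0.6 -0.1 -0.9] w 0.0628
```

View pics/w_l2.png

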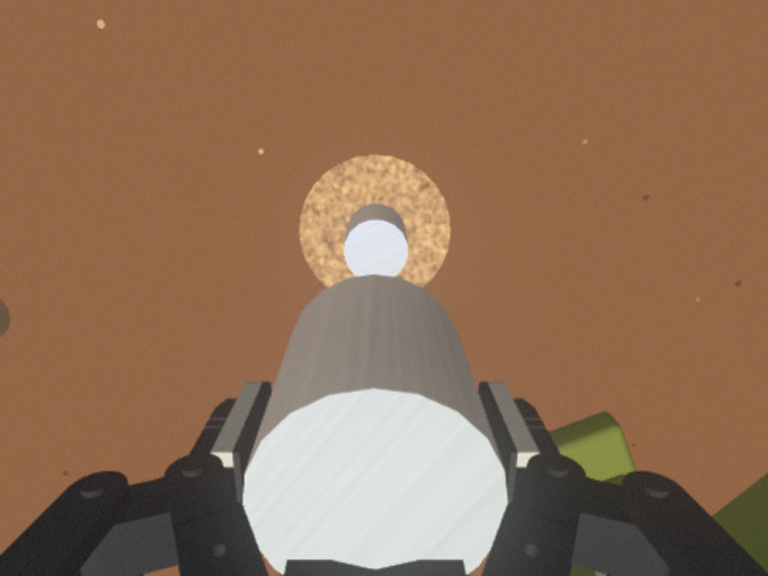

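View pics/sc4.png

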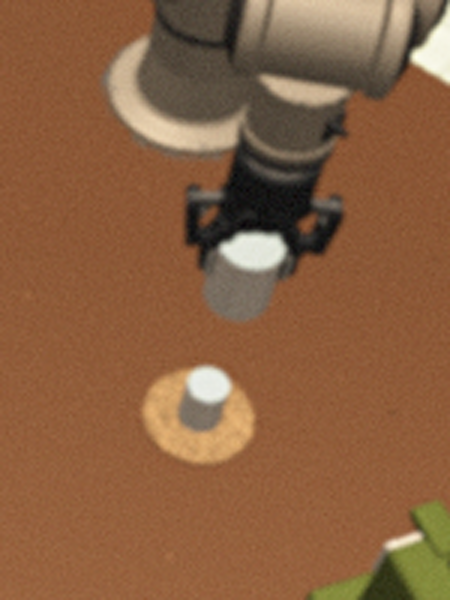

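The large measure is held straight above the nest. The tile fit gives centre (0.3868, −0.2507) with sides 104.1 and 103.7 mm, which is right. I'll lower the measure.

```bash
python3 - <<'E'
from h import *
c=np.array([.3797,.3138])
if lower(c,.14,.0375):
    ctrl.gripper_to(.085); rep()
    ctrl.move_straight([*c,.22],max_speed=.25); rep()
    P,w,a=look(c,.086,'w_l3',60,'top')
    m=snapshot("scene"); g=proj(m,[[*c,.086]])[0]; b,A,_=blob(m,g,18,'top'); print(tri([(w,a),(m,b)])); save(m,'sc5',3,(300,150,450,280))
E
```

```text
contact True
t 30.56 tcp [0.3797 0.3138 0.0377] F [-0.4  0.5  4.2] w 0.0623
t 30.92 tcp [0.3792 0.3135 0.0372] F [0.5 0.1 1. ] w 0.085
t 31.8 tcp [0.379  0.3134 0.2188] F [ 0.   0.4 -0.3] w 0.0849
w_l3 px [249.2 184.6] P [0.3788 0.3133 0.086 ] circ centre 379.6 314.0 dia 61.0
(array([0.37927452, 0.31331103, 0.08440586]), [0.0002709019571781426, 0.0002709019571781239])
```

View pics/w_l3.png

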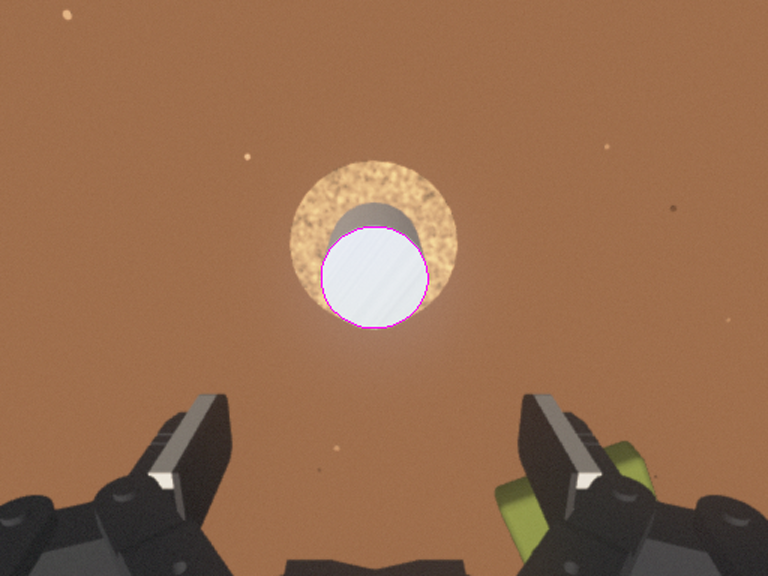

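The nest is done, with the top at 84–86 mm and the centre at (0.3796, 0.314). Next is the wide crock.

```bash
python3 - <<'E'
from h import *
ctrl.movep([*CW,.18],down(az(CW))); rep()
P,w,a=look(CW,.044,'w_cw',70)
m=snapshot("scene"); b,A,_=blob(m,(203.4,177.6),20,'top'); print(tri([(w,a),(m,b)]))
E
```

```text
t 33.91 tcp [ 0.6643 -0.163   0.1801] F [0.8 0.3 0.5] w 0.0852
w_cw px [250.5 183.6] P [ 0.6646 -0.1635  0.044 ] circ centre 664.4 -164.7 dia 65.1
(array([ 0.66495046, -0.16407436,  0.04352867]), [0.0005688442785158574, 0.0005688442785155447])
```

View pics/w_cw.png

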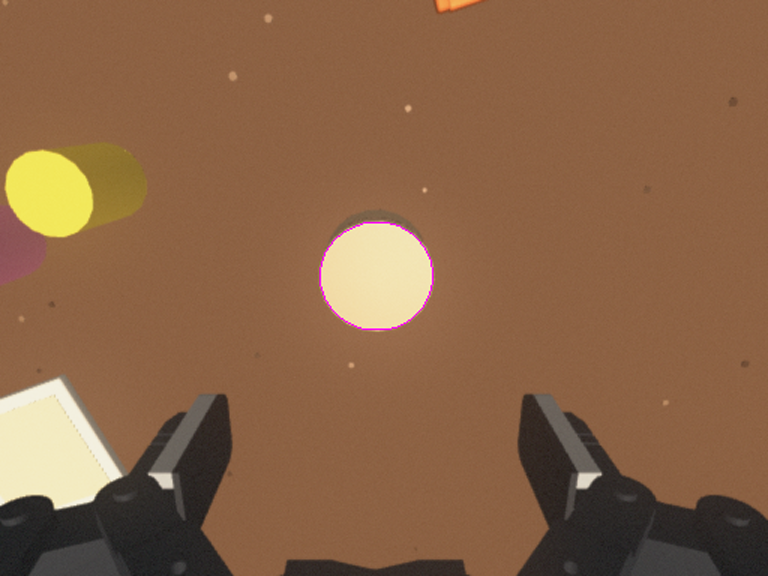

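The wide crock's lid is at (250,184), diameter 65.1 mm, at (0.6645, −0.1645), height 43.5 mm. I'll pick it up and carry it over the tile.

```bash
python3 - <<'E'
from h import *
xy=np.array([.6645,-.1646])
pick(xy,.008,.085,45,lift=.2)
T=np.array([.3868,-.2507]); ctrl.movep([*T,.22],down(az(T))); rep()
w=snapshot("wrist"); im=w['image'].astype(int); save(w,'w_t',1.5)
E
```

```text
t 35.23 tcp [ 0.6655 -0.165   0.0095] F [ 0.5 -0.7  1.4] w 0.0851
t 35.56 tcp [ 0.6654 -0.1649  0.0101] F [-1.8 -0.1  5.7] w 0.0643
t 36.67 tcp [ 0.6638 -0.1643  0.1983] F [ 0.3  0.8 -3. ] w 0.0649
t 37.79 tcp [ 0.3877 -0.251   0.2201] F [ 0.6  0.4 -2.4] w 0.0643
```

View pics/w_t.png

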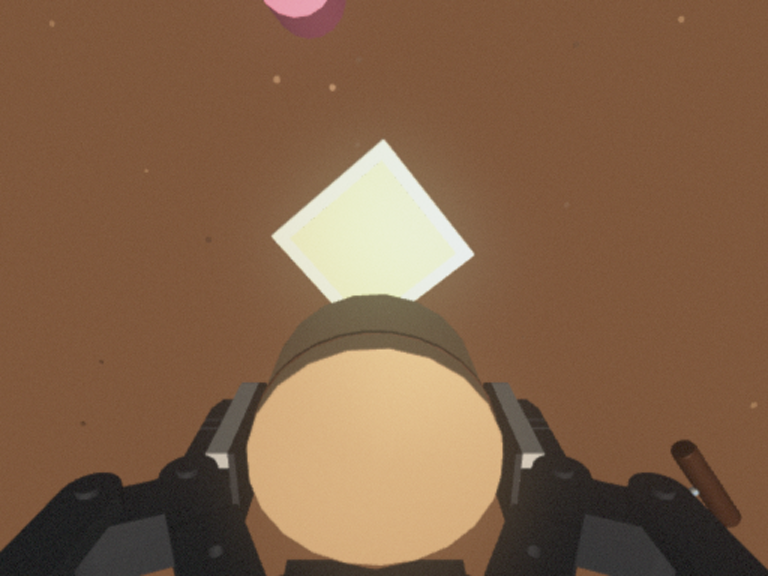

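The tile's left corner is at (181,158), right at (316,169) and top at (256,93), with the bottom corner hidden by the held crock. The midpoint of the left–right diagonal gives an independent centre.

```bash
python3 - <<'E'
from h import *
w=snapshot("wrist"); im=w['image'].astype(int)
m=((im.min(2)>130)).astype(np.uint8); m[198:]=0; m[:60]=0
cs,_=cv2.findContours(m,cv2.RETR_EXTERNAL,cv2.CHAIN_APPROX_NONE); c=max(cs,key=cv2.contourArea)[:,0]
l=c[c[:,0].argmin()];r=c[c[:,0].argmax()];t=c[c[:,1].argmin()]
A,B,Tp=[onplane(w,p,.008)[:2] for p in (l,r,t)]
print(l,r,t,'centre',(A+B)/2,'diag',np.linalg.norm(A-B),'sides',np.linalg.norm(A-Tp),np.linalg.norm(B-Tp))
a,_,h=blob(w,(250,303),105,'top'); e=np.array([onplane(w,p,.254)[:2] for p in h]).astype(np.float32)*1000; print('held',a,cv2.minEnclosingCircle(e)); rep()
E
```

```text
[181 157] [315 170] [255  93] centre [ 0.38627019 -0.25081489] diag 0.1438981704540971 sides 0.10171389928082968 0.10252268679132731
held [249.57801822 304.16426796] ((387.1360168457031, -250.60772705078125), 32.66448211669922)
t 37.89 tcp [ 0.3879 -0.2507  0.2198] F [ 0.2 -0.4 -2.6] w 0.0648
```

```bash
python3 - <<'E'
from h import *
c=np.array([.3866,-.2508])
if lower(c,.08,.018):
    ctrl.gripper_to(.085); rep()
    ctrl.move_straight([*c,.2],max_speed=.25); rep()
    P,w,a=look(c,.052,'w_cw2',60,'top')
    m=snapshot("scene"); save(m,'sc6',3,(180,60,330,180)); g=proj(m,[[*c,.052]])[0]; print(g)
E
```

```text
contact True
t 40.02 tcp [ 0.3866 -0.2508  0.0181] F [-1.3  1.3  6.5] w 0.0642
t 40.36 tcp [ 0.3861 -0.2503  0.0174] F [-1.1 -0.4 -0.6] w 0.0848
t 41.24 tcp [ 0.386  -0.2503  0.1989] F [ 0.1 -0.3  0.2] w 0.0848
w_cw2 px [251.2 168.8] P [ 0.3918 -0.2423  0.052 ] circ centre 387.5 -246.8 dia 109.8
[245.59069708 119.64260018]
```

View pics/w_cw2.png

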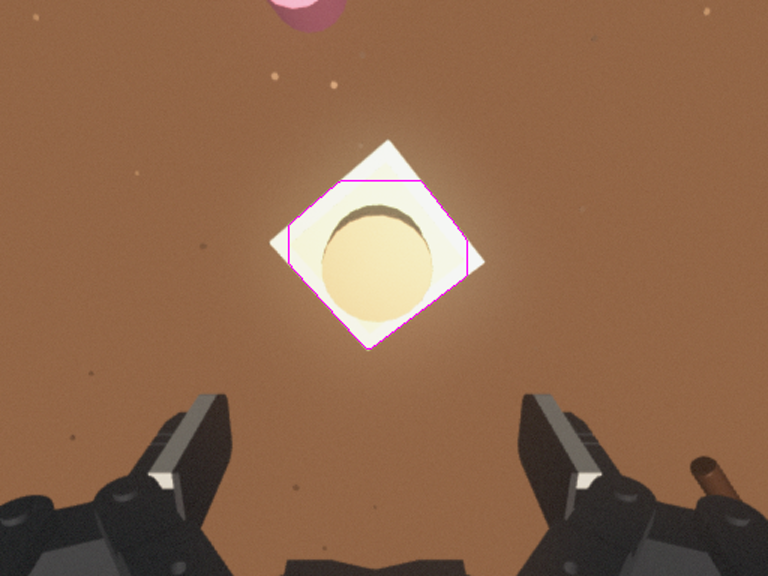

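View pics/sc6.png

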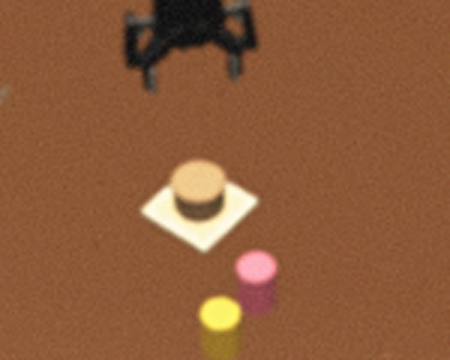

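The wide crock stands on the tile, lid at about (251,179). The automatic blob took the whole tile, so I'll separate the lid by saturation, refit the tile corners, and then go to the narrow crock.

```bash
python3 - <<'E'
from h import *
w=snapshot("wrist"); im=w['image'].astype(int)
print(im[179,251],im[110,258],im[165,205])
t=(im.min(2)>135).astype(np.uint8); t[240:]=0;t[:60]=0;t[:,:150]=0;t[:,350:]=0
sub=im[:,:,2]
m=((im[:,:,0]>215)&(sub<(im[179,251,2]+im[165,205,2])/2)&(sub>140)).astype(np.uint8); m[225:]=0;m[:130]=0; m[:,:205]=0;m[:,300:]=0
m=cv2.morphologyEx(m,cv2.MORPH_OPEN,np.ones((5,5),np.uint8))
c=max(cv2.findContours(m,0,1)[0],key=cv2.contourArea); e=np.array([onplane(w,p,.052)[:2] for p in c[:,0]]).astype(np.float32)*1000
print('lid circ',cv2.minEnclosingCircle(e),'ell px',cv2.fitEllipse(c))
c2=max(cv2.findContours(t,0,1)[0],key=cv2.contourArea); e=np.array([onplane(w,p,.008)[:2] for p in cv2.convexHull(c2)[:,0]]).astype(np.float32)*1000
print('tile',cv2.minAreaRect(e))
ctrl.gripper_to(.066)
y=np.deg2rad(70)
for yy in (y,y-np.pi): print(inverse_kinematics([*CN,.2],down(yy)))
ctrl.movep([*CN,.2],down(y)); rep()
save(snapshot("wrist"),'w_cn',1.5)
E
```

```text
[245 230 183] [245 246 229] [245 244 218]
lid circ ((386.2647705078125, -250.30709838867188), 33.049835205078125) ell px ((251.3583221435547, 178.84388732910156), (69.85089111328125, 73.055908203125), 85.2349853515625)
tile ((386.4902648925781, -250.69773864746094), (104.1347427368164, 104.2197036743164), 6.716762542724609)
[ 0.04077744  0.60514483  1.17869277  0.          1.35775506 -1.18095304]
[0.04077744 0.60514483 1.17869277 0.         1.35775506 1.96063962]
t 43.33 tcp [0.6455 0.1016 0.2001] F [ 0.2 -0.2 -0.1] w 0.0662
```

View pics/w_cn.png

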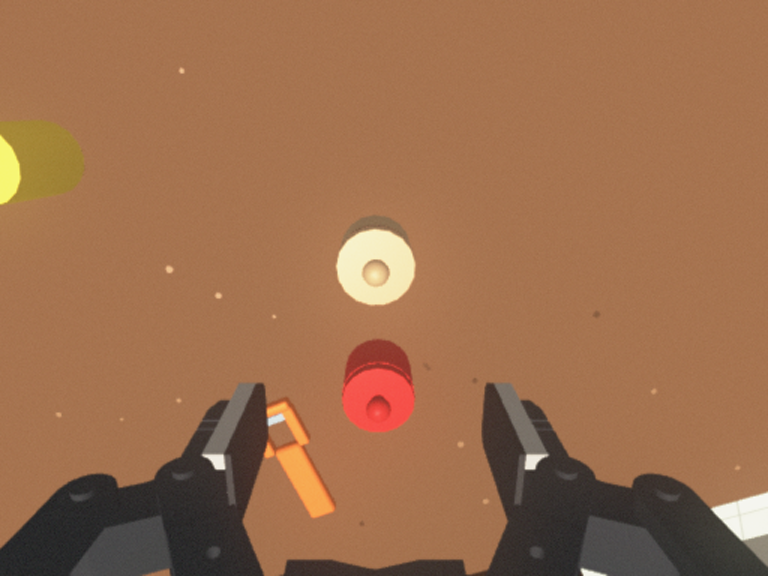

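The wide lid centre is (0.3863, −0.2503) and the tile centre (0.3865, −0.2507), so they agree. The wrist view shows the narrow crock at (250,178). The red one is 90 mm off the jaw line and the bottle opener is clear.

```bash
python3 - <<'E'
from h import *
P,w,a=look(CN,.048,'w_cn2',40,'top',guess=(250,167))
m=snapshot("scene"); b,A,_=blob(m,(262.3,221.2),12,'top'); print(tri([(w,a),(m,b)]))
E
```

```text
w_cn2 px [250.2 177.5] P [0.6449 0.1021 0.048 ] circ centre 645.5 101.8 dia 47.0
(array([0.64564098, 0.10161297, 0.04589758]), [0.0003202450549056466, 0.00032024505490567265])
```

View pics/w_cn2.png

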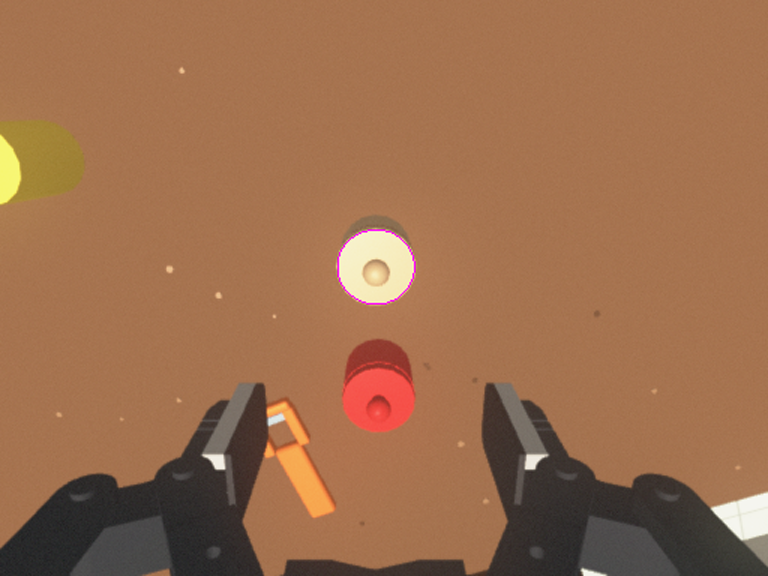

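The narrow crock is at (0.6455, 0.1018), diameter 47 mm, with its lid at 46–48 mm. I'll pick it up, lift, and check it over the tile.

```bash
python3 - <<'E'
from h import *
pick(np.array([.6454,.1018]),.011,.066,40,lift=.24)
c=np.array([.3864,-.2505]); ctrl.movep([*c,.26],down(az(c))); s=rep()
w=snapshot("wrist"); z=s['tcp_pos'][2]
save(w,'w_cn3',1.5); 
for g in [(250,290),(250,300)]:
    a,_,h=blob(w,g,75,'top'); e=np.array([onplane(w,p,z-.0125+.048)[:2] for p in h]).astype(np.float32)*1000; print('held',a,cv2.minEnclosingCircle(e))
E
```

```text
t 44.79 tcp [0.6463 0.1019 0.0123] F [-0.5 -0.   0.3] w 0.0662
t 45.09 tcp [0.6464 0.1018 0.0128] F [ 0.8 -0.3  6.6] w 0.0473
t 46.38 tcp [0.6447 0.1018 0.2385] F [ 0.3 -0.1 -1.9] w 0.0469
t 47.99 tcp [ 0.3869 -0.2502  0.26  ] F [ 0.8 -0.2 -1.5] w 0.0471
held [249.62048428 308.38625269] ((386.40313720703125, -249.62600708007812), 23.59990119934082)
held [249.65327901 308.35137757] ((386.4361572265625, -249.7486572265625), 23.766233444213867)
```

View pics/w_cn3.png

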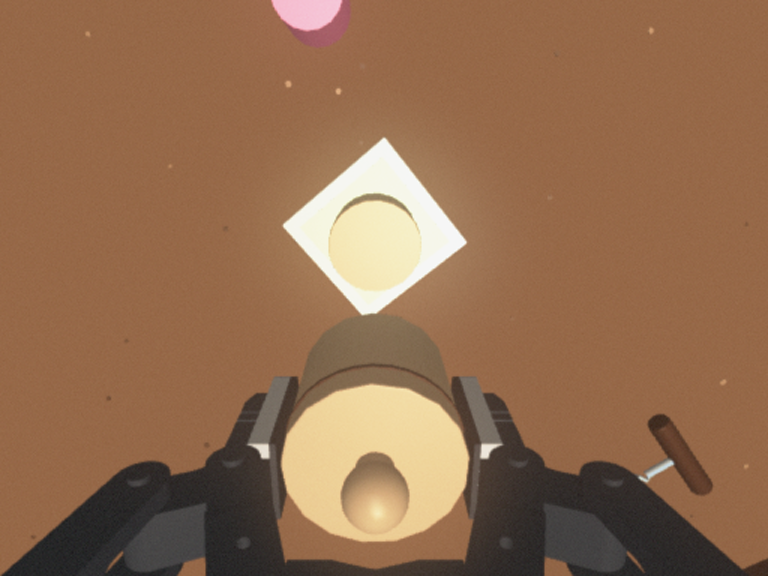

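The narrow crock is held level, 0.5 mm off the TCP. I'll compensate for that and set it down.

```bash
python3 - <<'E'
from h import *
c=np.array([.3867,-.2508])
if lower(c,.12,.0646):
    ctrl.sleep(.2); ctrl.gripper_to(.07); rep()
    ctrl.move_straight([*c,.26],max_speed=.2); rep()
    save(snapshot("wrist"),'w_f',1.5)
    ctrl.movep([.45,-.02,.35],down(0)); ctrl.sleep(.5); rep()
    save(snapshot("scene"),'sc_f',1.5); save(snapshot("top"),'top_f',1.5)
E
```

```text
contact True
t 50.08 tcp [ 0.3868 -0.2508  0.0647] F [-0.4  1.1  6. ] w 0.0474
t 50.63 tcp [ 0.3863 -0.2504  0.0641] F [ 0.1  0.1 -0.4] w 0.0701
t 51.76 tcp [ 0.3862 -0.2504  0.259 ] F [ 0.1 -0.1  0.7] w 0.0702
t 53.31 tcp [ 0.45   -0.0203  0.35  ] F [ 0.8  0.1 -0.5] w 0.07
```

View pics/w_f.png

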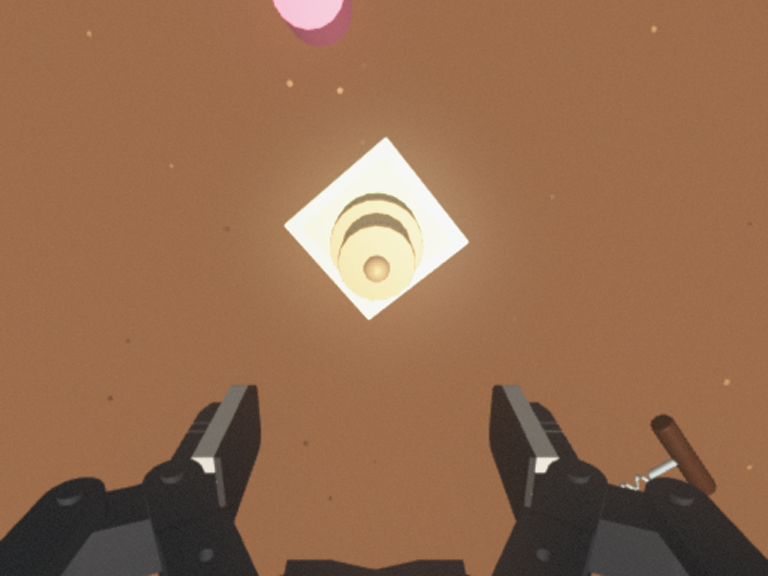

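View pics/sc_f.png

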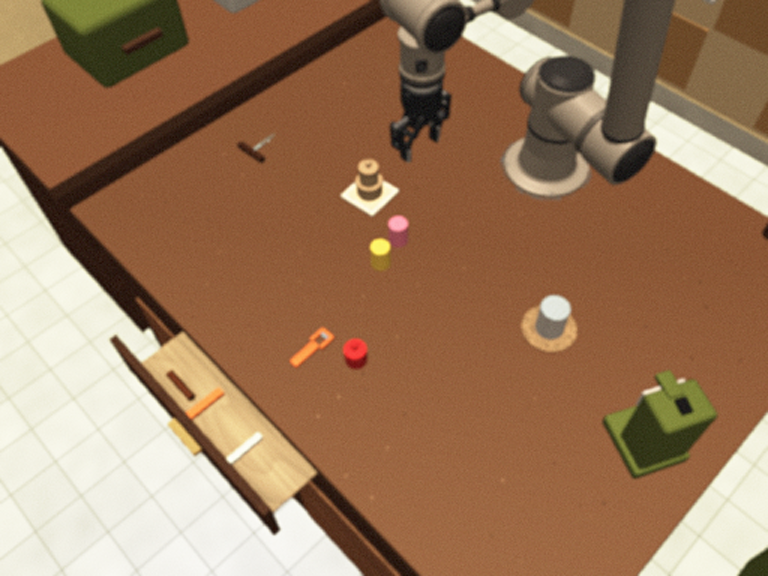

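View pics/top_f.png

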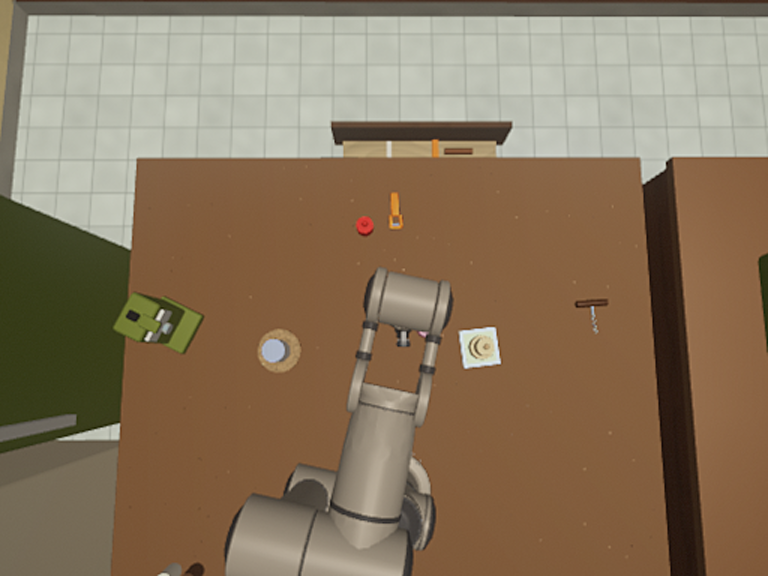

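```bash
python3 - <<'E'
from h import *
w=snapshot("wrist"); st=telemetry.read_state(); T=R.from_rotvec(st['orientation']).as_matrix(); Rm,c=cam(w)
off=T.T@(c-st['tcp_pos']); Rct=T.T@Rm.T
T2=R.from_rotvec(down(az((.3864,-.2505)))).as_matrix(); tcp=np.array([.3862,-.2504,.259])
Rw=(T2@Rct).T; cc=tcp+T2@off
w['rvec']=cv2.Rodrigues(Rw)[0].ravel(); w['tvec']=-Rw@cc
im=cv2.cvtColor(cv2.resize(cv2.imread('pics/w_f.png'),(512,384),interpolation=cv2.INTER_AREA),cv2.COLOR_BGR2RGB)
# side-on check: extreme left/right of the narrow lid (row 175) read from picture
l,r,t,b=(337/1.5,262/1.5),(415/1.5,262/1.5),(376/1.5,226/1.5),(376/1.5,300/1.5)
e=np.array([onplane(w,p,.1)[:2] for p in(l,r,t,b)]); print('LR mid',(e[0]+e[1])/2,np.linalg.norm(e[0]-e[1]),'TB mid',(e[2]+e[3])/2,np.linalg.norm(e[2]-e[3]))
m=snapshot("scene"); save(m,'sc_f2',6,(210,90,290,150)); print(proj(m,[[.3864,-.2504,.118],[.3864,-.2504,.052],[.3864,-.2504,.008]]))
E
```

```text
LR mid [ 0.38739956 -0.2496259 ] 0.04781343938264555 TB mid [ 0.38674255 -0.25063458] 0.04699287672231108
[[244.93025963 106.83905444]
 [245.70490164 119.67067538]
 [246.19532784 127.79438035]]
```

View pics/sc_f2.png

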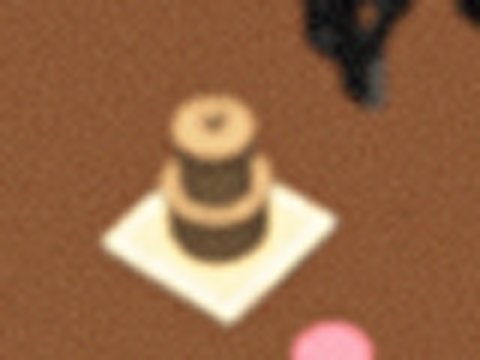

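The narrow crock's lid is at (0.387, −0.2503), within 1 mm of the wide crock's centre. The scene view shows the stack upright and centred. Handing in.

```bash
python3 - <<'E'
from h import *
rep(); ctrl.job_done()
E
```

```text
t 53.51 tcp [ 0.45 -0.02  0.35] F [ 0.4 -0.1  1. ] w 0.0701
the job is handed in; nothing more can be done
```

The job is handed in at 53.5 s, done in the order asked. The three measures are nested small, middle, large on the cork mat. The narrow crock is on the wide one in the middle of the tile.

**Last checks:**
- **Nest:** its top is at 84–86 mm (86 expected), centred at (0.3796, 0.314). The measured mat centre is (0.380, 0.3135). Each measure touched down at the mat's height.
- **Crocks:** the wide crock is within 0.5 mm of the tile centre. The narrow one is within about 1 mm of the wide one and upright.
- **Other objects:** the openers, the corkscrew and the look-alikes appear in the final pictures where they were, by eye; I did not measure them. Pink and yellow are hidden by the arm in the top view. The gripper was open and clear of everything at hand-in.

**Checks that failed or disagreed:**
- One cross-check from the top camera on the middle measure was void because the arm was in the way.
- The top-camera cross-check on the small measure, once placed, gave its top as 59 mm instead of 51 mm. I relied on the contact height and the wrist view instead.
- The height I triangulated for the mat with the wrist camera (−2 mm) was wrong because the centroid is biased by perspective; touching down confirmed 6 mm.
- The first automatic lid fit on the wide crock caught the tile instead, so I redid it.

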